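# Turn a resin tile over in the tipping tray and cure its raw face

### The arm

A 6-joint arm with a two-finger parallel gripper is mounted at the origin on the work surface. World frame = base frame: x ahead of the robot, y to its left, z up, the work surface at z = 0. Lengths are in mm, angles in rad, forces in N, time in s.
With the tool pointing down it reaches from about 350 to 775 mm from the base axis. Payload 7.3 kg.
Tool frame: the origin (TCP) lies between the finger pads; the fingertips stand 22 mm ahead of it and the grasp point (between the pads) lies 3 mm ahead of it (nose_length is the distance from the TCP to the fingertips, in mm); z points along the fingers, y is the direction in which the jaws open and shut (so a half turn about z gives the same grasp; the last joint's range is limited). The gripper opens to 92 mm and grips with 3 to 60 N. Pads are 19 mm wide; open, the fingers measure 130 mm over their backs; the gripper's body (75 mm by 190 mm) begins 47 mm behind the grasp point.
Start: joints at [1.091, 0.342, 1.524, -0, 1.275, -0.146], TCP at [171.994, 496.045, 248.741] pointing down, gripper open.
Joint ranges: [-2.53, 2.53], [-0.77, 2.02], [0.04, 2.7], [-1, 4.14], [0.28, 2.66], [-3.11, 3.11]. Speed limits (rad/s): [2.57, 2.57, 3.14, 3.14, 3.14, 3.14].

### API

Orientations are given as [roll, pitch, yaw] about the fixed x, y, z axes, in that order (R = Rz(yaw) Ry(pitch) Rx(roll)).
In Python, from plant import get_obs, capture, close_job, nose_length gives the robot as it stands.
- The arm moves only by the tool step_arm, never from a script. Its argument "increments" is text: rows parted by semicolons, each of 7 numbers parted by spaces: the turn, a rotation vector about the tool's x, y, z in rad, then the shift along the tool's x, y, z in mm, then the opening, from -1 (shut) to 1 (fully open). A call has 1 to 20 rows; each row is the pose to reach, as a shift and turn from the pose commanded when the call began, along the tool's axes at that moment; what a row does not reach only later rows make up. A row lasts 1/8 s, in which the tool goes at most 62.5 mm and 10.7 degrees, less where a joint would pass 70% of its speed; a pose out of reach is approached as far as the arm can. A call with a gripper value outside its range is refused whole. The fingers move at their own pace and stop on an object; the grip force is fixed at half the most. Time passes only in rows, so rows that repeat a pose let the fingers close. It gives the time, the measured TCP pose, the force and the opening at its end, in the units of the state.
- get_obs(): the state, without advancing time (a new reading comes with each control period).
- capture(name): name is "scene" or "top" or "wrist"; returns a dict with "frame" (384x512x3 uint8, red, green, blue), "K" (3x3 intrinsics, pixels), "extrinsics" (4x4, takes a point from world to camera coordinates); the wrist camera has in their place "tool_from_camera" (4x4, takes a point from camera to tool coordinates, whose origin is the TCP and whose axes are the flange's). Camera axes: x right, y down, z forward; pixel columns grow to the right and rows downward; lengths in mm; the calibration is good to about 2 mm. A picture is of the moment at which its call begins: read the wrist's pose just before it. There is no depth.
- close_job(): hands the job in, once; it reports no verdict.
The state is a dict: "time": time; "joint_positions": joint angles; "dq": joint speeds; "tau": joint torques, N m; "tool_pos": TCP position; "tcp_rot": TCP orientation; "contact_force": force on the tool from outside, world axes, zero at the start; "moment": the same for the moment, N m; "grip_width": finger opening in mm.
Only numpy, scipy, OpenCV 4.12 (cv2) and the standard library are available. Lean on these libraries where they do the work, as an engineer would, in place of code of your own. Each camera call takes 0.05 s, during which the arm holds its last target.

### The job

The small tile in the blue-grey tipping tray still has its raw amber face up. Without handling the tile, swing the tray by its red knob right over to its far stop, so that the tile tumbles onto its amber face on the tray's other bed; then pick the tile off that sloping bed and set it down gently and flat, black face up, in the middle of the violet window of the UV curing pad, let go of it, and after that push the pad's toggle switch fully on. Leave the other things on the counter where they are.

Things in the scene. Friction and masses are not known exactly. Their poses are not given: they have to be found in the camera images.
- hinge (a point): Pivot axis of the tipping tray, mid-way between the two cheeks (150 mm apart) of its fixed aluminium stand (base 200 x 164 mm), 70 mm above the counter. Its axes are the stand's and do not turn with the tray: y along the pivot axis, z up, x level, pointing to the knob while the tray is at 0 (to the robot's left, within the stand's yaw).
- tray (a joint): Angle of the blue-grey L-shaped tray: 0 at the start (first bed level with the tile on it, second bed upright), 2.1 rad at the far stop; grows as the knob is lifted up and over to the hinge's -x side. Light (0.3 kg), little friction; beyond half-way it falls on to the far stop, before that it falls back. The tile slides to the corner and tumbles onto the second bed near 1.75 rad.
- knob (a point): Centre of the red roller knob (22 mm diameter, 26 mm long, lying along the pivot axis) on a 10 mm wide stem at the outer end of the tray's first bed, 115 mm from the pivot axis, 40 mm clear of the bed, level with the pivot at the start. Gripped across its flat ends it turns between the fingers. At the far stop it is 98 mm above the pivot and 60 mm to the hinge's -x side.
- bed2 (a point): Centre of the second bed's surface, 50 mm from the pivot. Axes turn with the tray: x normal to the bed on the tile's side, y along the pivot, z from corner to lip. Bed 100 mm long (first bed 65), 124 wide, side rims and end lip 10 high, the beds at right angles. At the far stop it slopes 30 degrees down towards the hinge's -x side, x pointing up and 30 degrees to that side; the tile slides down to the lip.
- tile_center (a point): Centre of the resin tile, a square plate 40 x 40 x 8 mm, 20 g, smooth. Its z axis is the plate's normal and points out of the raw amber face (up at the start); the other face is black. Amber face down means z points down.
- window (a point): Centre of the surface of the violet square window (100 x 100 mm, flush with the pad's top) of the black UV curing pad (140 x 220 x 20 mm, fixed). The point is 20 mm above the counter; x, y along the window's sides, z up. The switch stands 120 mm from this point along -y.
- switch (a joint): Toggle switch of the UV pad: 0 off (leaning 29 degrees to the pad's -x side, towards the robot), 1.0 rad fully on (leaning as far to the +x side). It stays where it is left and takes 1 to 2 N at the tip.
- switch_tip (a point): Centre of the orange ball (26 mm diameter) of the toggle; lever 50 mm long, rod 10 mm thick; pivot 42 mm above the counter, ball centre 86 mm above the counter when off. Axes turn with the lever; y is its pivot axis, parallel to the window's y. From off to on the ball moves 48 mm along the window's +x. Block under it 70 x 50 mm in x and y, top 45 mm above the counter.
Not all that is in view belongs to the job. Of the things that look like the part that bears tile_center, the smallest one is meant.

How it is judged (in metres and radians):
On the way, in this order (a step that is already met when the one before it is completed fails the run):
1. the tray is over at its far stop and the tile has tumbled onto its amber face on the second bed (value of joint tray above 2 rad and angle between tile_center's own z axis and vertical above 2.4 rad and distance between tile_center and bed2 below 0.06 m and contact force between the fingers and tile below 0.1 N), for 0.2 s.
2. the tile lies flat on the pad's window, amber face down, let go (horizontal distance between tile_center and window below 0.024 m and angle between tile_center's own z axis and vertical above 3.04 rad and z of tile_center in the frame of window below 0.008 m and contact force between the fingers and tile below 0.1 N), for 0.2 s.
3. the switch is fully on (value of joint switch above 0.85 rad), for 0.1 s.
At the end, for the whole second after the job is handed in: The tile lies at rest, let go, flat on the UV pad (within 6 degrees), amber face down, its centre within 24 mm of the window's centre; the switch is at 0.85 rad or more. The tray may be left either way (all of step 2 and value of joint switch above 0.85 rad and linear speed of tile below 0.02 m/s); the robot touches nothing.
It fails at once if the tile is handled before the tray has been swung over (contact force between the fingers and tile above 0.3 N and angle between tile_center's own z axis and vertical below 1.9 rad).
It fails at once if the tile is dropped or thrown onto the pad (distance between tile_center and window below 0.05 m and linear speed of tile above 0.5 m/s).
It fails at once if another thing on the counter is moved more than 30 mm (distance of any of beaker, knight, file, resin, jar, brush, bin from where it was at the start of the episode above 0.03 m).
It fails at once if the beaker, the bottle, the jar or the knight is tipped over (angle between any of beaker, resin, jar, knight's own z axis and vertical above 0.5 rad).
It also fails if it takes over 62 s, if anything falls off the work surface, if the arm or the gripper's body presses on something with over 40 N, if the wrist force passes 120 N, or if a joint passes its speed limit or range.

## Working session

There is one attempt and no reset: what is moved stays moved. The work goes in short steps, Python scripts to look and compute and a tool call to move; the robot and the scene stay as the last step left them, time stands still between calls to the robot, and variables do not carry over. Pictures are saved under pics/ and viewed, and the job is handed in when it is done.

Besides the shell and the picture viewer there is one more tool, called after "Call:" as name(argument=value, ...) on one line, values as JSON. step_arm: Moves the arm, as the interface text tells. Its arguments: {"type":"object","properties":{"increments":{"type":"string"}},"required":["increments"]}

```bash
mkdir -p pics; ls; cat > h.py <<'E'
import numpy as np, cv2
from plant import get_obs, capture, close_job, nose_length
from scipy.spatial.transform import Rotation as R
def save(c,n): cv2.imwrite(f'pics/{n}.png',cv2.cvtColor(c['frame'],cv2.COLOR_RGB2BGR))
def ext(c,o=None):
    if 'extrinsics' in c: return np.array(c['extrinsics'])
    T=np.eye(4);T[:3,:3]=R.from_euler('xyz',o['tcp_rot']).as_matrix();T[:3,3]=o['tool_pos']
    return np.linalg.inv(T@np.array(c['tool_from_camera']))
def ray(K,E,uv):
    d=E[:3,:3].T@(np.linalg.inv(K)@np.array([uv[0],uv[1],1.])); o=-E[:3,:3].T@E[:3,3]
    return o,d/np.linalg.norm(d)
def plane(K,E,uv,z):
    o,d=ray(K,E,uv); return o+d*(z-o[2])/d[2]
def proj(K,E,p):
    q=E[:3,:3]@np.array(p)+E[:3,3]; q=K@q; return q[:2]/q[2]
def tri(rs):
    A=np.zeros((3,3));b=np.zeros(3)
    for o,d in rs:
        M=np.eye(3)-np.outer(d,d);A+=M;b+=M@o
    p=np.linalg.solve(A,b); return p,[np.linalg.norm((np.eye(3)-np.outer(d,d))@(p-o)) for o,d in rs]
E
python3 - <<'E'
from h import *
o=get_obs();print(o, nose_length)
for n in ('scene','top','wrist'):
    c=capture(n);save(c,n+'0')
    E=ext(c,o);print(n,c['K'].tolist() if hasattr(c['K'],'tolist') else c['K'],(-E[:3,:3].T@E[:3,3]).round(),E[2,:3].round(2))
E
```

```text
pics
{'time': 0.0, 'joint_positions': array([ 1.09098661e+00,  3.42711693e-01,  1.52501624e+00,  9.44292006e-06,
        1.27538325e+00, -1.46011688e-01]), 'dq': array([ 0.00029099, -0.0003707 ,  0.00081746,  0.0001982 , -0.00175635,
        0.00036521]), 'tau': array([ 1.58747025e-03, -4.31255114e+01, -2.44218117e+01,  7.18911644e-02,
        5.61749493e-02, -1.27872236e-04]), 'tool_pos': array([171.81780662, 495.69787783, 248.05092726]), 'tcp_rot': array([-3.14009159e+00, -2.29869816e-04,  2.80779169e+00]), 'contact_force': array([-0.68955017, -0.5732144 , -0.41187504]), 'moment': array([-0.01239049, -0.00256236,  0.01823713]), 'grip_width': 91.42700282295394} 22.0
scene [[411.9750584574075, 0.0, 255.00795636573315], [0.0, 411.9750584574075, 194.45281533653355], [0.0, 0.0, 1.0]] [971. -37. 886.] [-0.57  0.1  -0.82]
top [[411.4650035361426, 0.0, 251.6458212524112], [0.0, 411.4650035361426, 200.3472185171622], [0.0, 0.0, 1.0]] [315.  70. 945.] [ 0.15 -0.03 -0.99]
wrist [[332.1276363216175, 0.0, 256.9121504880155], [0.0, 332.1276363216175, 191.2307787718725], [0.0, 0.0, 1.0]] [107. 518. 386.] [ 0.24 -0.08 -0.97]
```

View pics/scene0.png

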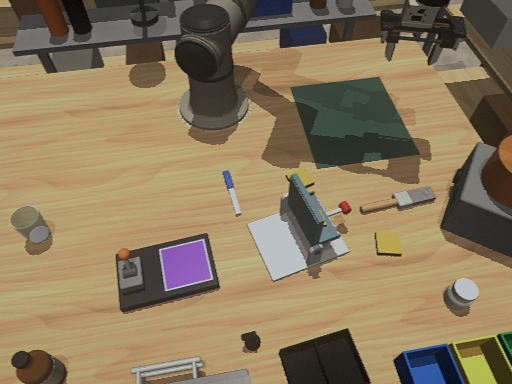

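View pics/top0.png

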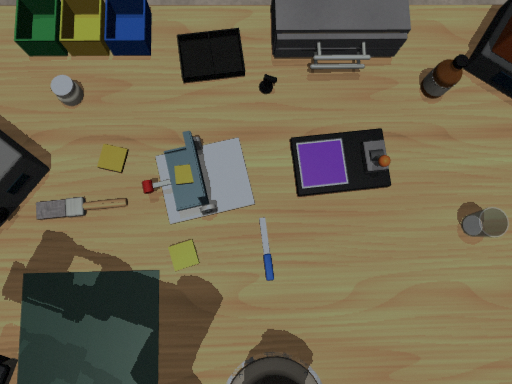

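View pics/wrist0.png

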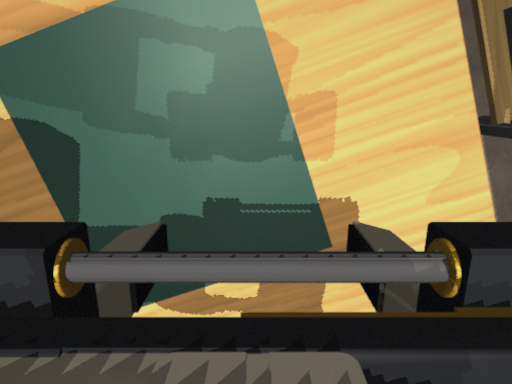

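Scene: red knob at about (345,208), tile in the tray hidden behind bed 2. Top: knob (148,186), tile (184,174), stand's base plate, window (322,162), orange ball (384,160). The other two amber plates on the counter are decoys.

```bash
cat > m.py <<'E'
from h import *
def masks(c):
    hsv=cv2.cvtColor(c['frame'],cv2.COLOR_RGB2HSV)
    f=lambda lo,hi:cv2.inRange(hsv,lo,hi)
    return dict(red=f((0,170,90),(5,255,255))|f((174,170,90),(180,255,255)),orange=f((6,190,150),(14,255,255)),violet=f((130,100,80),(155,255,255)),amber=f((22,160,90),(30,255,255)))
def blobs(m,amin=15):
    n,l,s,ce=cv2.connectedComponentsWithStats(m)
    return [(s[i],ce[i],l==i) for i in range(1,n) if s[i][4]>=amin]
E
python3 - <<'E'
from m import *
cs={n:capture(n) for n in('scene','top')}
for n,c in cs.items():
    for k,m in masks(c).items():
        for s,ce,l in blobs(m): print(n,k,s.tolist(),ce.round(1))
# base corners
for n,c in cs.items():
    hsv=cv2.cvtColor(c['frame'],cv2.COLOR_RGB2HSV)
    if n=='top': big=c['frame'][110:240,130:270]
    else: big=c['frame'][150:290,230:370]
    cv2.imwrite(f'pics/{n}_crop.png',cv2.resize(big[:,:,::-1],None,fx=5,fy=5,interpolation=cv2.INTER_CUBIC)[:600])
    m=masks(c)['violet']; 
    b=max(blobs(m),key=lambda b:b[0][4]); r=cv2.minAreaRect(np.argwhere(b[2])[:,::-1].astype(np.float32)); 
    P=[plane(c['K'],ext(c),p,20)[:2].round(1) for p in cv2.boxPoints(r)]; print(n,'win',P,np.mean(P,0))
E
```

```text
scene red [340, 201, 10, 11, 68] [344.3 206.1]
scene violet [161, 241, 49, 48, 1656] [184.8 264.3]
scene amber [458, 346, 25, 12, 201] [470.2 351.5]
top red [142, 180, 10, 13, 94] [146.6 185.8]
top violet [298, 141, 48, 45, 1774] [321.6 163. ]
top amber [74, 14, 25, 4, 51] [85.5 15. ]
scene win [array([ 490.8, -184.7]), array([482.5, -82.1]), array([582.3, -72.7]), array([ 588.7, -169.7])] [ 536.075 -127.3  ]
top win [array([581. , -71.9]), array([ 592.5, -172.6]), array([ 492. , -179.3]), array([481.2, -80.1])] [ 536.675 -125.975]
```

View pics/scene_crop.png

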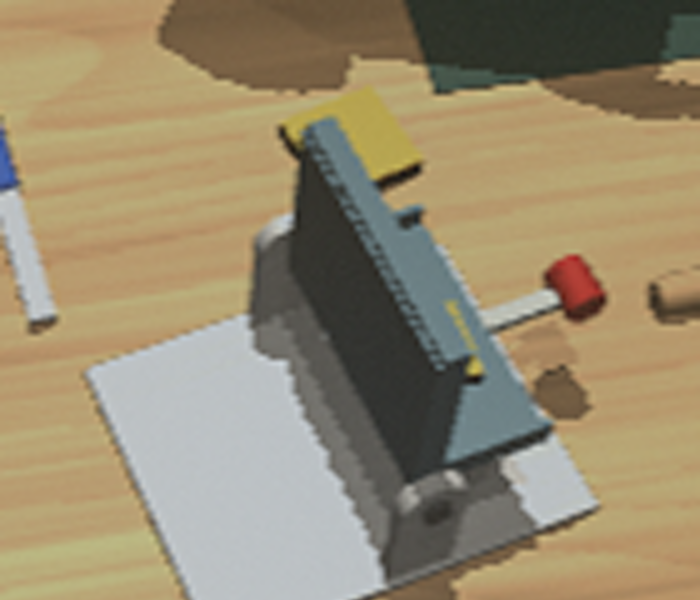

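View pics/top_crop.png

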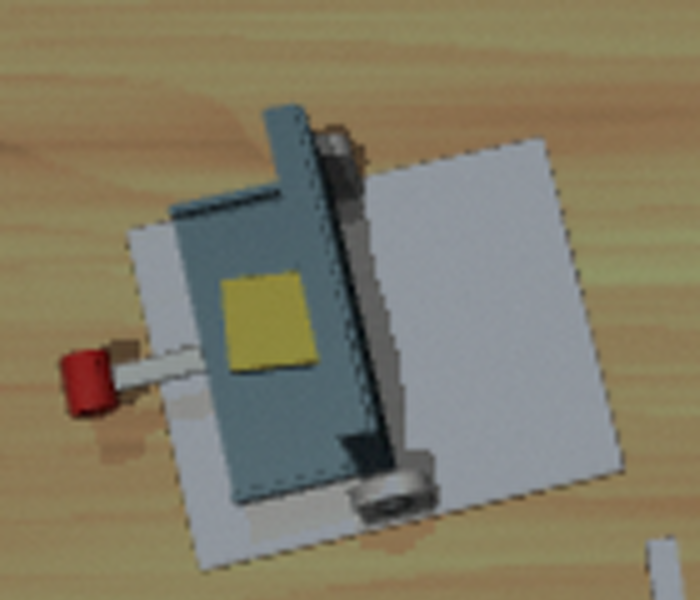

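```bash
python3 - <<'E'
from m import *
for n,x,y in (('scene',100,230),('top',350,120)):
    c=capture(n); big=c['frame'][y:y+90,x:x+120]
    cv2.imwrite(f'pics/{n}_sw.png',cv2.resize(big[:,:,::-1],None,fx=6,fy=6,interpolation=cv2.INTER_CUBIC))
    hsv=cv2.cvtColor(c['frame'],cv2.COLOR_RGB2HSV)
    for k in ((124,255),(384,160)) : print(n,hsv[k[1],k[0]])
E
```

```text
scene [ 11 171 180]
scene [ 20 100 189]
top [ 24  89 140]
top [ 17 172 139]
```

```bash
python3 - <<'E'
from m import *
cs={n:capture(n) for n in('scene','top')}
t,s=cs['top'],cs['scene']
T=lambda u:np.array(u)/5+[130,110]-0.4
S=lambda u:np.array(u)/5+[230,150]-0.4
C=[plane(t['K'],ext(t),T(u),6) for u in ((127,228),(545,138),(625,470),(203,571))]
print(np.round(C,1)); C=np.array(C)[:,:2]
print('sides',[round(np.linalg.norm(C[i]-C[(i+1)%4]),1) for i in range(4)],'cen',C.mean(0))
x1=C[0]-C[1];x2=C[3]-C[2];y1=C[0]-C[3];y2=C[1]-C[2]
print('yaws x',[np.degrees(np.arctan2(*v[::-1])) for v in(x1,x2)],'y-90deg',[np.degrees(np.arctan2(*v[::-1])) for v in(y1,y2)])
print('tri corners',tri([ray(t['K'],ext(t),T((625,470))),ray(s['K'],ext(s),S((85,372)))]),tri([ray(t['K'],ext(t),T((203,571))),ray(s['K'],ext(s),S((597,505)))]) )
# knob
P={}
for n,c in cs.items():
    b=max(blobs(masks(c)['red']),key=lambda b:b[0][4]); P[n]=ray(c['K'],ext(c),(b[0][0]+b[0][2]/2-.5,b[0][1]+b[0][3]/2-.5)); print(n,'knob z70',plane(c['K'],ext(c),b[1],70))
print('knob',tri(P.values()))
# ball
for n,c in cs.items():
    hsv=cv2.cvtColor(c['frame'],cv2.COLOR_RGB2HSV); m=cv2.inRange(hsv,(6,140,110),(15,255,255))
    for st,ce,l in blobs(m,30):
        p=plane(c['K'],ext(c),ce,86)
        if 400<p[0]<700 and -350<p[1]<-150: print(n,st,ce,p)
# tile
hsv=cv2.cvtColor(t['frame'],cv2.COLOR_RGB2HSV); print('tile',plane(t['K'],ext(t),T((270,320)),70), hsv[174,184])
# decoys/ cheeks
E
```

```text
[[564.1 261.    6. ]
 [604.8  65.5   6. ]
 [445.9  31.5   6. ]
 [403.1 224.8   6. ]]
sides [np.float64(199.6), np.float64(162.5), np.float64(198.0), np.float64(165.0)] cen [504.47280713 145.70258249]
yaws x [np.float64(101.7826263713123), np.float64(102.49696445102691)] y-90deg [np.float64(12.665052267423917), np.float64(12.076671021808147)]
tri corners (array([446.10394813,  31.37987805,   4.59469155]), [np.float64(0.09155811859686731), np.float64(0.0915581185968662)]) (array([ 438.30718321,  303.53794767, -240.46287925]), [np.float64(39.36569060271825), np.float64(39.36569060271824)])
scene knob z70 [475.50940029 262.63643488  70.        ]
top knob z70 [479.84581313 265.17778836  70.        ]
knob (array([478.25833743, 262.86111288,  74.49983364]), [np.float64(1.4237841294420106), np.float64(1.4237841294420337)])
scene [118 248  12  11  91] [123.27472527 253.24175824] [ 521.8035659  -248.81459386   86.        ]
top [380 155  11  11  73] [384.68493151 160.23287671] [ 524.31367397 -249.24575083   86.        ]
tile [505.29016006 186.11964947  70.        ] [ 28 145 142]
```

View pics/top_sw.png

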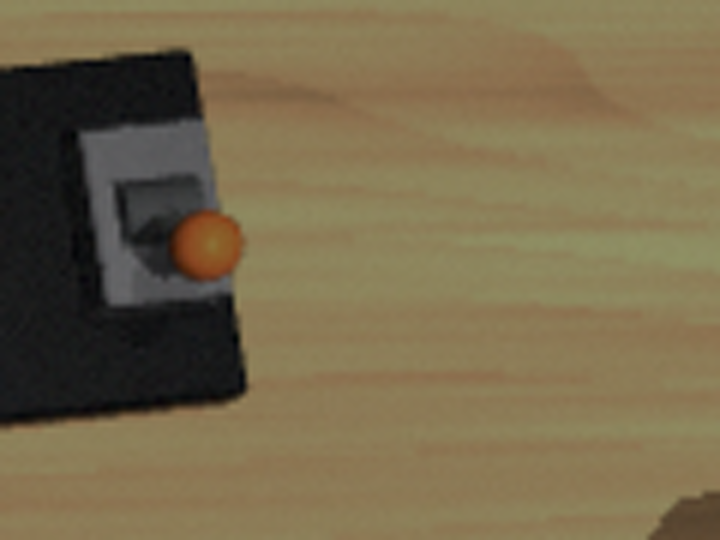

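View pics/scene_sw.png

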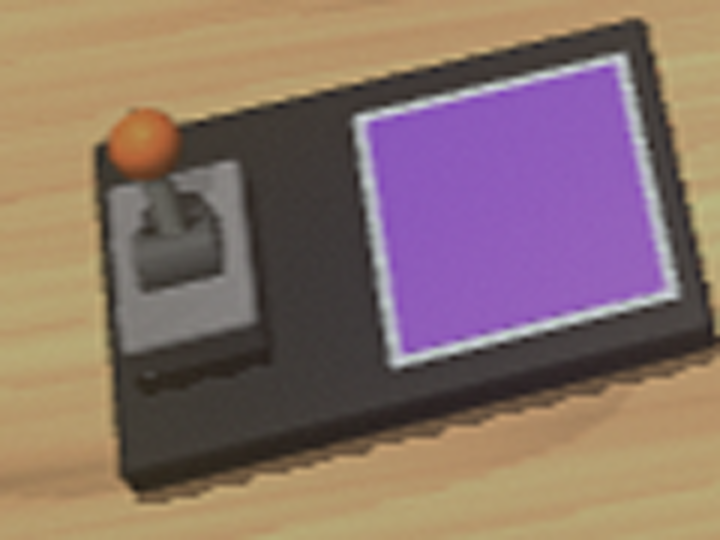

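```bash
cat > cmd.py <<'E'
from h import *
import json
def load():
    d=json.load(open('cmd.json')); return np.array(d['p']),R.from_matrix(d['R'])
def store(p,r): json.dump(dict(p=list(map(float,p)),R=r.as_matrix().tolist()),open('cmd.json','w'))
def apply(row): # last row given
    p,r=load(); store(p+r.apply(row[3:6]), r*R.from_rotvec(row[:3]))
def plan(p1,rot1): 
    p,r=load(); rv=(r.inv()*rot1).as_rotvec(); s=r.inv().apply(np.array(p1)-p)
    print('rotvec',rv.round(4),'shift',s.round(1),'rows>=',max(np.linalg.norm(s)/62.5,np.degrees(np.linalg.norm(rv))/10.7).__round__(1))
def down(yawdeg): return R.from_euler('xyz',[np.pi,0,np.radians(yawdeg)])
E
python3 - <<'E'
from cmd import *
E
mv cmd.py rc.py; python3 - <<'E'
from rc import *
store([171.994,496.045,248.741],R.from_euler('xyz',[np.pi,0,1.091+.146+np.pi/2]))
o=get_obs();print(load()[1].as_euler('xyz'),o['tcp_rot'])
plan([478,263,165],down(102.2))
E
```

```text
[3.14159265 0.         2.80779633] [-3.14153084e+00 -3.26800110e-05  2.80779063e+00]
rotvec [-0.     -0.      1.0241] shift [-365.5 -119.9   83.7] rows>= 6.3
```

Call:
step_arm(increments="0 0 1.024 -365.5 -120 84 1;0 0 1.024 -365.5 -120 84 1;0 0 1.024 -365.5 -120 84 1;0 0 1.024 -365.5 -120 84 1;0 0 1.024 -365.5 -120 84 1;0 0 1.024 -365.5 -120 84 1;0 0 1.024 -365.5 -120 84 1;0 0 1.024 -365.5 -120 84 1;0 0 1.024 -365.5 -120 84 1")

```text
time: 1.58
tool_pos: [476.9, 264.0, 165.1]
tcp_rot: [-3.141, -0.0, 1.786]
contact_force: [-0.2, -0.5, 0.3]
grip_width: 91.7
```

```bash
python3 - <<'E'
from m import *; import rc
rc.apply([0,0,1.024,-365.5,-120,84]); p,r=rc.load(); print(p,r.as_euler('xyz'))
o=get_obs();print(o['tool_pos'])
c=capture('wrist');save(c,'wrist1');E=ext(c,o)
for b in blobs(masks(c)['red'],30): 
    s=b[0];uv=(s[0]+s[2]/2-.5,s[1]+s[3]/2-.5);print(s,uv,plane(c['K'],E,uv,72),plane(c['K'],E,b[1],76))
    rr=cv2.minAreaRect(np.argwhere(b[2])[:,::-1].astype(np.float32)); print(rr)
E
```

```text
[478.00449716 262.91879892 164.741     ] [3.14159265 0.         1.78379633]
[476.9243735  263.98473821 165.10069248]
[241 190  36  26 831] (np.float64(258.5), np.float64(202.5)) [477.69947177 263.13065787  72.        ] [477.73795578 264.63033273  76.        ]
((258.5, 202.5), (25.0, 35.0), 90.0)
```

View pics/wrist1.png

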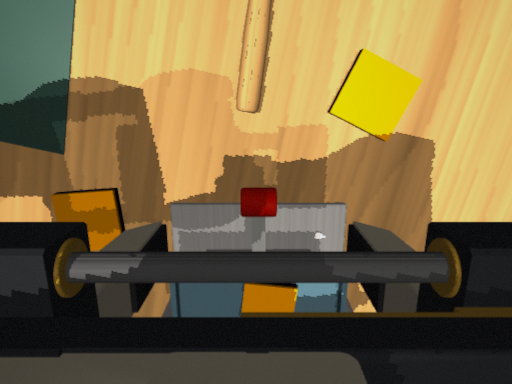

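The wrist picture shows the knob at (258,202), square to the jaws, at (477.7, 263.1). That agrees with the two-view estimate, so I'm going down to grip it.

Call:
step_arm(increments="0 0 0 0 0 50 1;0 0 0 0 0 92 1;0 0 0 0 0 92 1;0 0 0 0 0 92 1;0 0 0 0 0 92 -1;0 0 0 0 0 92 -1;0 0 0 0 0 92 -1;0 0 0 0 0 92 -1;0 0 0 0 0 92 -1;0 0 0 0 0 92 -1")

```text
time: 2.88
tool_pos: [478.0, 262.9, 72.7]
tcp_rot: [-3.141, -0.0, 1.784]
contact_force: [-0.2, 0.3, 0.3]
grip_width: 36.1
```

Call:
step_arm(increments="0 0 0 0 0 0 -1;0 0 0 0 0 0 -1;0 0 0 0 0 0 -1")

```text
time: 3.25
tool_pos: [478.1, 262.9, 72.7]
tcp_rot: [3.141, -0.0, 1.784]
contact_force: [1.4, -0.2, -0.4]
grip_width: 25.6
```

```bash
python3 - <<'E'
import rc; from rc import *
apply([0,0,0,0,0,92]);print(load()[0], get_obs()['contact_force'],get_obs()['grip_width'])
for i in range(1,21):
    t=np.radians(6*i); print(round(115*(np.cos(t)-1)),round(-115*np.sin(t)),end='; ')
E
```

```text
[478.00449716 262.91879892  72.741     ] [ 1.44115755 -0.19251552 -0.38853879] 25.642531587351858
-1 -12; -3 -24; -6 -36; -10 -47; -15 -57; -22 -68; -30 -77; -38 -85; -47 -93; -57 -100; -68 -105; -79 -109; -91 -112; -103 -114; -115 -115; -127 -114; -139 -112; -151 -109; -162 -105; -172 -100;
```

Call:
step_arm(increments="0 0 0 -1 0 -12 -1;0 0 0 -3 0 -24 -1;0 0 0 -6 0 -36 -1;0 0 0 -10 0 -47 -1;0 0 0 -15 0 -57 -1;0 0 0 -22 0 -68 -1;0 0 0 -30 0 -77 -1;0 0 0 -38 0 -85 -1;0 0 0 -47 0 -93 -1")

```text
time: 4.38
tool_pos: [488.3, 216.4, 166.3]
tcp_rot: [3.141, 0.0, 1.784]
contact_force: [4.9, 0.3, -5.6]
grip_width: 25.9
```

Call:
step_arm(increments="0 0 0 -10 0 -7 -1;0 0 0 -21 0 -12 -1;0 0 0 -32 0 -16 -1;0 0 0 -44 0 -19 -1;0 0 0 -56 0 -21 -1;0 0 0 -68 0 -22 -1;0 0 0 -80 0 -21 -1;0 0 0 -92 0 -19 -1;0 0 0 -98 0 -18 -1;0 0 0 -104 0 -16 -1;0 0 0 -110 0 -14 -1;0 0 0 -115 0 -12 -1;0 0 0 -120 0 -9 -1;0 0 0 -125 0 -7 -1;0 0 0 -128 0 -5 -1;0 0 0 -128 0 -5 -1;0 0 0 -128 0 -5 -1")

```text
time: 6.5
tool_pos: [515.9, 90.6, 171.1]
tcp_rot: [3.14, 0.002, 1.784]
contact_force: [5.9, -1.8, 4.7]
grip_width: 25.9
```

```bash
python3 - <<'E'
import rc; from rc import *
apply([0,0,0,-47,0,-93]);apply([0,0,0,-128,0,-5]);print(load()[0], get_obs()['contact_force'],get_obs()['tool_pos'])
for n in('scene','top'):
    c=capture(n);save(c,n+'2')
E
```

```text
[514.99828093  91.87360033 170.741     ] [ 5.88517952 -1.79711891  4.73602925] [515.85939855  90.63310468 171.13709477]
```

View pics/scene2.png

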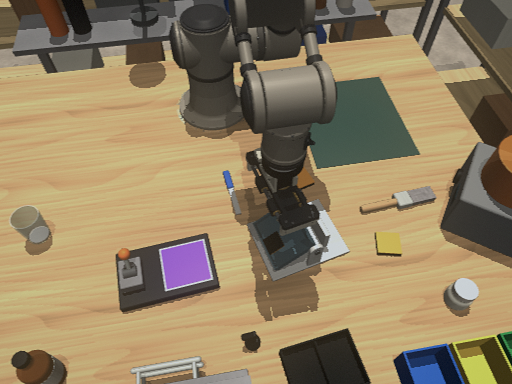

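View pics/top2.png

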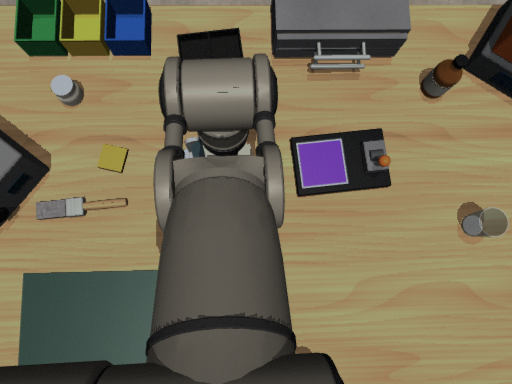

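Tray over; in the scene view the black face shows at (272,243) on bed 2. Next I let go of the knob and rise to look.

Call:
step_arm(increments="0 0 0 0 0 0 1;0 0 0 0 0 0 1;0 0 0 0 0 0 1;0 0 0 0 0 0 1;0 0 0 0 0 0 1;0 0 0 0 0 -40 1;0 0 0 0 0 -80 1;0 0 0 -80 0 -80 0.3;0 0 0 -80 0 -80 0.3;0 0 0 -80 0 -80 0.3")

```text
time: 7.85
tool_pos: [531.8, 12.9, 250.3]
tcp_rot: [-3.141, -0.001, 1.781]
contact_force: [-0.1, 0.7, -0.2]
grip_width: 66.5
```

```bash
python3 - <<'E'
import rc; from rc import *
apply([0,0,0,-80,0,-80]);o=get_obs();print(load()[0], o['contact_force'],o['tool_pos'],o['grip_width'])
for n in('scene','top','wrist'):
    c=capture(n);save(c,n+'3')
    if n=='scene': cv2.imwrite('pics/s3c.png',cv2.resize(c['frame'][190:290,230:370][:,:,::-1],None,fx=5,fy=5,interpolation=cv2.INTER_CUBIC))
E
```

```text
[531.90972494  13.68150954 250.741     ] [-0.09782785  0.74565347 -0.18005394] [531.78102126  12.91382844 250.29318784] 66.51242920229164
```

View pics/s3c.png

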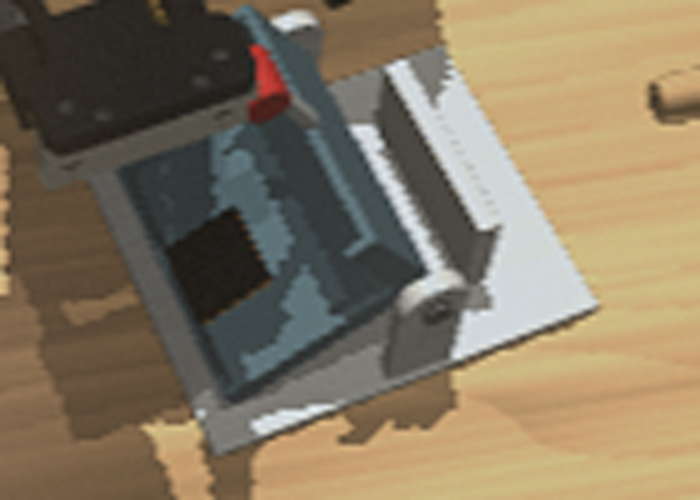

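View pics/wrist3.png

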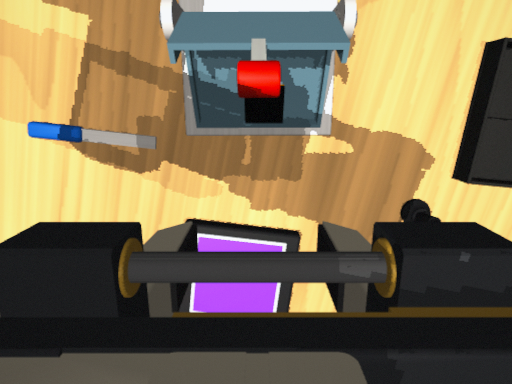

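Tile lies black face up against the lip: wrist (246–283, 85–123), and also in the scene view. Next I cast its visible edges onto the plane of its upper face.

```bash
cat > tilebed.py <<'E'
from h import *
from scipy.spatial.transform import Rotation as R
yaw=np.radians(102.2)
H=np.array([502.6,150.,70.]); hx=np.array([np.cos(yaw),np.sin(yaw),0]);hy=np.array([-np.sin(yaw),np.cos(yaw),0]);hz=np.array([0,0,1.])
t=2.1
bz=np.cos(t+np.pi/2)*hx+np.sin(t+np.pi/2)*hz   # corner->lip
n=np.cos(t)*hx+np.sin(t)*hz
def onbed(K,E,uv,h=8):
    o,d=ray(K,E,uv); p=o+d*((H+h*n-o)@n)/(d@n); q=p-H; return np.array([q@hy,q@bz])
E
python3 - <<'E'
from m import *; from tilebed import *
o=get_obs();c=capture('wrist');E=ext(c,o)
g=c['frame'].max(2); 
w=g[60:140,175:345]; cv2.imwrite('pics/w3c.png',cv2.resize(c['frame'][40:145,165:350][:,:,::-1],None,fx=4,fy=4,interpolation=cv2.INTER_NEAREST))
m=np.zeros_like(g);m[75:140,200:330]=(g[75:140,200:330]<14)*255
for s,ce,l in blobs(m,40): 
    print(s,ce)
    x0,y0,ww,hh=s[:4]
    for uv in((x0-.5,y0+hh-.5),(x0+ww-.5,y0+hh-.5),(x0-.5,y0-.5),(x0+ww-.5,y0-.5)): print(uv,onbed(c['K'],E,uv).round(1))
s=capture('scene')
for uv in ((167,248),(237,207),(274,278),(205,322)): print('scene',onbed(s['K'],ext(s),np.array(uv)/5+[230,190]-.4).round(1))
for uv in ((188,133),(330,134)): print('rim lip ends',onbed(c['K'],E,uv,10).round(1))
E
```

```text
[245  87  39  36 911] [264.41273326 109.4039517 ]
(np.float64(244.5), np.float64(122.5)) [14.4 98.2]
(np.float64(283.5), np.float64(122.5)) [-27.2  98.1]
(np.float64(244.5), np.float64(86.5)) [13.3 56.9]
(np.float64(283.5), np.float64(86.5)) [-24.9  56.9]
scene [13.7 97.2]
scene [11.5 57.6]
scene [-29.3  56.9]
scene [-29.1  95.8]
rim lip ends [ 76.1 110.3]
rim lip ends [-78.6 111.5]
```

View pics/w3c.png

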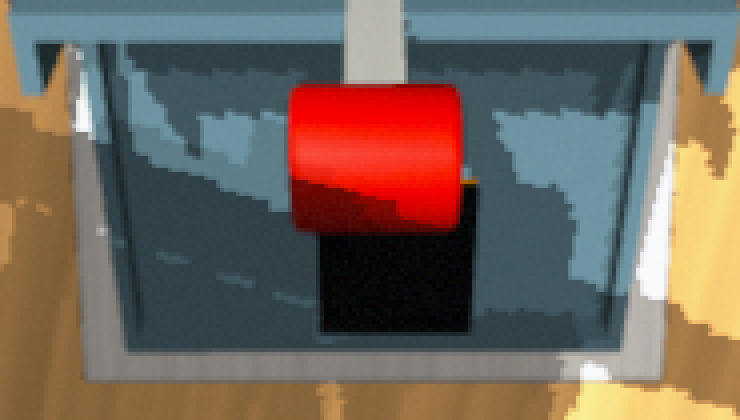

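```bash
cat >> tilebed.py <<'E'
RT=R.from_matrix(np.array([-bz,np.cross(-n,-bz),-n]).T)
def bedpose(y,z,nn): return H+y*hy+z*bz+nn*n
E
python3 - <<'E'
from tilebed import *; import rc
p=bedpose(-6.8,77.5,100);print(p,bedpose(-6.8,77.5,24),RT.as_euler('xyz'));rc.plan(p,RT)
E
```

```text
[534.05243775  36.70466992 117.19536356] [525.94426373  74.20646004  51.59145169] [ 3.14159265 -0.52920367  1.7837265 ]
rotvec [-0.000e+00  5.292e-01  1.000e-04] shift [ 22.    7.  133.5] rows>= 2.8
```

Call:
step_arm(increments="0 0.176 0 5 3 30 0.25;0 0.353 0 10 7 60 0.25;0 0.529 0 16 7 95 0.25;0 0.529 0 22 7 133.5 0.25;0 0.529 0 22 7 133.5 0.25;0 0.529 0 22 7 133.5 0.25")

```text
time: 8.85
tool_pos: [534.8, 37.2, 118.7]
tcp_rot: [3.139, -0.528, 1.786]
contact_force: [1.3, 0.5, 0.3]
grip_width: 57.5
```

```bash
python3 - <<'E'
from m import *; from tilebed import *; import rc
rc.apply([0,.529,0,22,7,133.5])
o=get_obs();print(o['tool_pos'],o['tcp_rot'],o['grip_width'],rc.load()[0]);c=capture('wrist');E=ext(c,o);save(c,'wrist4')
s=capture('scene');save(s,'scene4')
rc.plan(bedpose(-6.8,77.5,24),RT)
E
```

```text
[534.81425386  37.17063315 118.67811537] [ 3.13941404 -0.52815338  1.78606102] 57.496232321240775 [534.10088578  36.66408586 117.241     ]
rotvec [-0.      0.0002  0.0001] shift [ 0.  -0.  76.1] rows>= 1.2
```

View pics/wrist4.png

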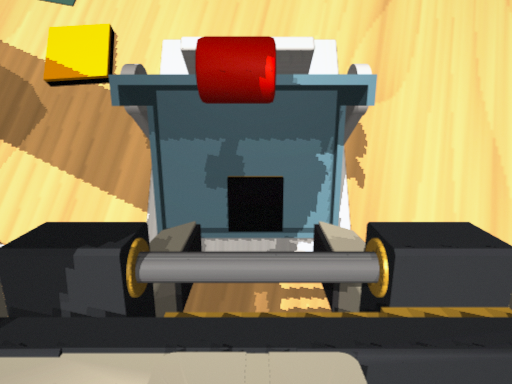

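View pics/scene4.png

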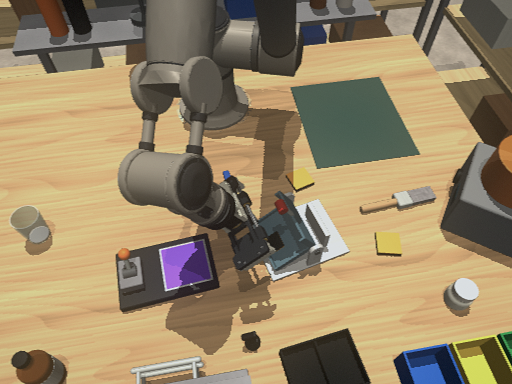

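Wrist: the black tile shows in full at about (228–283, 177–231), square to the jaws and centred between the fingers. I measure it again from here.

```bash
python3 - <<'E'
from m import *; from tilebed import *; import rc
o=get_obs();print(o['tool_pos'],o['dq'].round(3));c=capture('wrist');E=ext(c,o)
g=c['frame'].max(2)
m=np.zeros_like(g);m[165:240,215:300]=(g[165:240,215:300]<14)*255
for s,ce,l in blobs(m,40): 
    x0,y0,ww,hh=s[:4];print(s,ce, onbed(c['K'],E,ce).round(1))
    for uv in((x0-.5,y0+hh-.5),(x0+ww-.5,y0+hh-.5),(x0-.5,y0-.5),(x0+ww-.5,y0-.5)): print(uv,onbed(c['K'],E,uv).round(1))
E
```

```text
[535.08978233  36.94087876 119.17926781] [-0.003 -0.001  0.007 -0.    -0.005 -0.003]
[ 228  177   54   53 2477] [254.30964877 203.95559144] [-5.6 77.8]
(np.float64(227.5), np.float64(229.5)) [14.3 97.7]
(np.float64(281.5), np.float64(229.5)) [-25.8  97.6]
(np.float64(227.5), np.float64(176.5)) [13.5 57.4]
(np.float64(281.5), np.float64(176.5)) [-25.   57.3]
```

Call:
step_arm(increments="0 0 0 0 0 30 0.25;0 0 0 0 0 60 0.25;0 0 0 0 0 72 0.25;0 0 0 0 0 72 0.25;0 0 0 0 0 72 0.25")

```text
time: 9.62
tool_pos: [527.3, 71.7, 56.1]
tcp_rot: [3.139, -0.528, 1.785]
contact_force: [0.1, 0.1, 0.2]
grip_width: 57.3
```

```bash
python3 - <<'E'
from tilebed import *; import rc
rc.apply([0,0,0,0,0,72])
o=get_obs();print(rc.load()[0],o['tool_pos'],o['contact_force']);q=o['tool_pos']-H;print('bed',q@hy,q@bz,q@n)
c=capture('wrist');save(c,'wrist5')
E
```

```text
[526.41965289  72.17918788  55.08252359] [527.3331758   71.69899002  56.09935651] [0.09992417 0.05544623 0.20623128]
bed -7.62765414445836 77.59315269191589 29.27674138961277
```

View pics/wrist5.png

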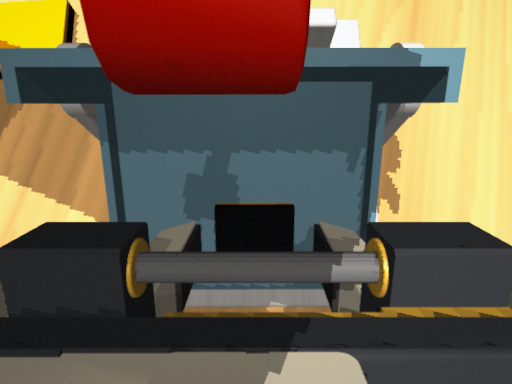

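Call:
step_arm(increments="0 0 0 0 0 3 0.25;0 0 0 0 0 5 0.25;0 0 0 0 0 5 0.25;0 0 0 0 0 5 0.25")

```text
time: 10.18
tool_pos: [525.9, 74.6, 50.7]
tcp_rot: [3.142, -0.529, 1.784]
contact_force: [0.1, 0.1, -0.3]
grip_width: 57.2
```

```bash
python3 - <<'E'
from tilebed import *; import rc
rc.apply([0,0,0,0,0,5])
o=get_obs();print(rc.load()[0],o['tool_pos'],o['contact_force']);q=o['tool_pos']-H;print('bed',q@hy,q@bz,q@n)
E
```

```text
[525.88623394  74.64551441  50.76596273] [525.91442306  74.63834662  50.74310282] [ 0.09248864  0.06288794 -0.2644755 ]
bed -6.862101602842376 77.55845316560557 23.05140160687782
```

Call:
step_arm(increments="0 0 0 0 0 -0.7 0.25;0 0 0 0 0 -0.7 -1;0 0 0 0 0 -0.7 -1;0 0 0 0 0 -0.7 -1;0 0 0 0 0 -0.7 -1;0 0 0 0 0 -0.7 -1;0 0 0 0 0 -0.7 -1")

```text
time: 11.05
tool_pos: [526.0, 74.3, 51.4]
tcp_rot: [3.141, -0.529, 1.784]
contact_force: [0.9, -0.7, 0.6]
grip_width: 39.5
```

Call:
step_arm(increments="0 0 0 0 0 -30 -1;0 0 0 0 0 -70 -1;0 0 0 0 0 -110 -1;0 0 0 0 0 -110 -1")

```text
time: 11.55
tool_pos: [539.4, 18.5, 148.5]
tcp_rot: [3.136, -0.526, 1.785]
contact_force: [-0.1, 0.6, -1.1]
grip_width: 39.5
```

```bash
python3 - <<'E'
from m import *; from tilebed import *; import rc
rc.apply([0,0,0,0,0,-110]);o=get_obs();print(rc.load()[0],o['tool_pos'],o['grip_width'])
c=capture('wrist');save(c,'wrist6')
rc.plan([536.5,-126.5,120],rc.down(95.7))
E
```

```text
[537.62145085  20.38633076 145.73030169] [539.36913332  18.49203644 148.50122682] 39.542161867303356
rotvec [-0.03   -0.5284  0.1109] shift [-136.7  -32.1  -50.1] rows>= 2.9
```

View pics/wrist6.png

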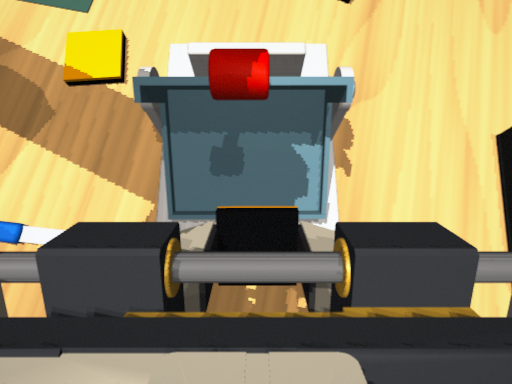

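Call:
step_arm(increments="-0.01 -0.176 0.037 -35 -8 -12 -1;-0.02 -0.352 0.074 -75 -18 -25 -1;-0.03 -0.528 0.111 -115 -27 -40 -1;-0.03 -0.5284 0.111 -136.7 -32 -50 -1;-0.03 -0.5284 0.111 -136.7 -32 -50 -1;-0.03 -0.5284 0.111 -136.7 -32 -50 -1;-0.03 -0.5284 0.111 -136.7 -32 -50 -1")

```text
time: 12.48
tool_pos: [536.5, -125.9, 120.1]
tcp_rot: [-3.141, -0.001, 1.671]
contact_force: [-0.7, 1.0, -0.6]
grip_width: 39.5
```

```bash
python3 - <<'E'
from m import *; from tilebed import *; import rc
rc.apply([-.03,-.5284,.111,-136.7,-32,-50]);o=get_obs();print(rc.load()[0],rc.load()[1].as_euler('xyz'),o['tool_pos'],o['tcp_rot'],o['grip_width'])
c=capture('wrist');save(c,'wrist7');c=capture('scene');save(c,'scene7')
cv2.imwrite('pics/s7c.png',cv2.resize(c['frame'][190:320,100:260][:,:,::-1],None,fx=4,fy=4,interpolation=cv2.INTER_CUBIC))
rc.plan([536.5,-126.5,44],rc.down(95.7))
E
```

```text
[ 536.62630707 -126.38928613  119.90748282] [-3.14153041e+00 -2.16300464e-05  1.67014848e+00] [ 536.53430666 -125.8794753   120.10439749] [-3.14088765e+00 -8.33555829e-04  1.67082858e+00] 39.487421541073864
rotvec [-0.0001 -0.     -0.0001] shift [-0.1 -0.1 75.9] rows>= 1.2
```

View pics/wrist7.png

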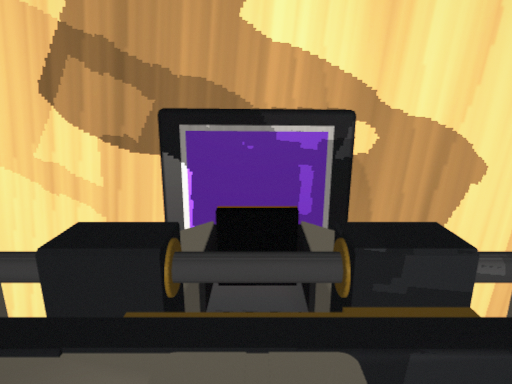

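View pics/s7c.png

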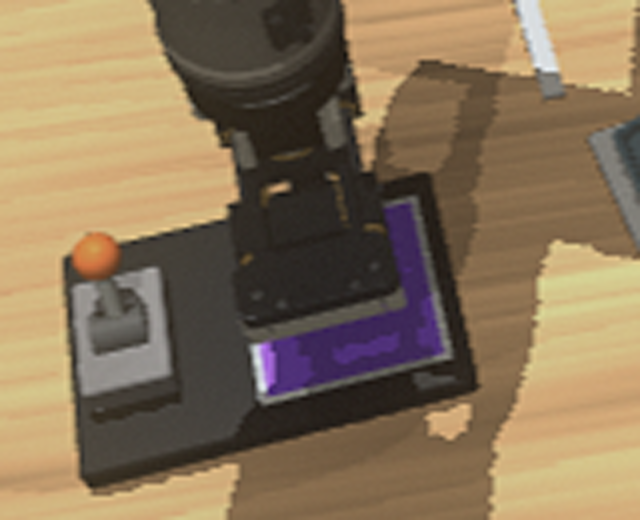

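Call:
step_arm(increments="0 0 0 0 0 15 -1;0 0 0 0 0 30 -1;0 0 0 0 0 45 -1;0 0 0 0 0 58 -1;0 0 0 0 0 68 -1;0 0 0 0 0 73 -1;0 0 0 0 0 73 -1;0 0 0 0 0 73 -1;0 0 0 0 0 73 -1")

```text
time: 13.7
tool_pos: [537.0, -126.8, 47.9]
tcp_rot: [3.141, 0.0, 1.67]
contact_force: [0.1, 0.7, 0.8]
grip_width: 38.9
```

Call:
step_arm(increments="0 0 0 0 0 1 -1;0 0 0 0 0 2 -1;0 0 0 0 0 2 -1;0 0 0 0 0 2 -1")

```text
time: 14.2
tool_pos: [536.7, -126.7, 45.5]
tcp_rot: [3.142, -0.0, 1.67]
contact_force: [0.1, 0.3, -0.5]
grip_width: 40.0
```

Call:
step_arm(increments="0 0 0 0 0 0.5 -1;0 0 0 0 0 1 -1;0 0 0 0 0 1 -1;0 0 0 0 0 1 -1")

```text
time: 14.7
tool_pos: [536.7, -126.7, 44.5]
tcp_rot: [-3.142, -0.0, 1.67]
contact_force: [-0.1, 0.6, -0.4]
grip_width: 39.5
```

Call:
step_arm(increments="0 0 0 0 0 0.5 -1;0 0 0 0 0 0.8 -1;0 0 0 0 0 0.8 -1;0 0 0 0 0 0.8 -1")

```text
time: 15.2
tool_pos: [536.8, -126.7, 44.2]
tcp_rot: [3.141, 0.0, 1.67]
contact_force: [-2.5, 0.2, 5.8]
grip_width: 39.2
```

Contact (5.8 N upward): the tile is on the window. Release and rise.

Call:
step_arm(increments="0 0 0 0 0 0 0.3;0 0 0 0 0 0 0.3;0 0 0 0 0 0 0.3;0 0 0 0 0 0 0.3;0 0 0 0 0 -10 0.3;0 0 0 0 0 -50 0.3;0 0 0 0 0 -100 0.3;0 0 0 0 0 -100 0.3")

```text
time: 16.2
tool_pos: [539.0, -127.6, 148.3]
tcp_rot: [3.134, 0.004, 1.67]
contact_force: [-0.5, -0.4, 0.4]
grip_width: 59.9
```

```bash
python3 - <<'E'
from m import *; import rc
rc.apply([0,0,0,0,0,73+2+1+.8-100]);o=get_obs();print(rc.load()[0],o['tool_pos'],o['grip_width'],o['time'])
c=capture('wrist');save(c,'wrist8')
# approach switch: closed, jaws along y of pad? 
rc.plan([498,-252,150],rc.down(95.7)); rc.plan([498,-252,100],rc.down(95.7))
E
```

```text
[ 536.62779376 -126.38964224  143.10748277] [ 539.00558541 -127.55181715  148.33445545] 59.91264848791407 16.2
rotvec [-0.0001 -0.     -0.0001] shift [-121.2  -50.9   -6.9] rows>= 2.1
rotvec [-0.0001 -0.     -0.0001] shift [-121.2  -50.9   43.1] rows>= 2.2
```

View pics/wrist8.png

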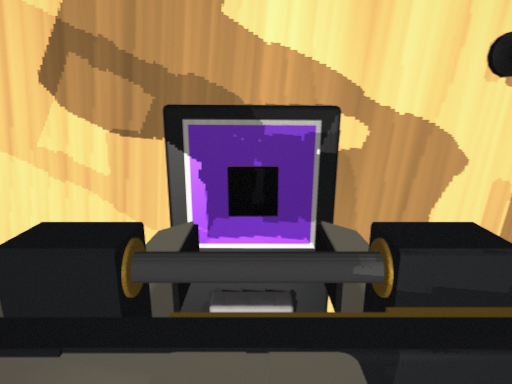

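Tile lies black face up at (253,191), inside the window outline (188–320, 122–247) whose centre is (253,184). Now the switch, with the fingers shut.

```bash
python3 - <<'E'
import rc; from rc import *
b=np.array([523.5,-249,0]); d=np.array([np.cos(.1),np.sin(.1),0])
for z in(143,95): plan(b-55*d+[0,0,z],down(95.7))
E
```

```text
rotvec [-0.0001 -0.     -0.0001] shift [-1.207e+02 -8.020e+01  1.000e-01] rows>= 2.3
rotvec [-0.0001 -0.     -0.0001] shift [-120.7  -80.2   48.1] rows>= 2.4
```

Call:
step_arm(increments="0 0 0 -20 -40 0 -1;0 0 0 -60 -80 0 -1;0 0 0 -120.5 -80 0 -1;0 0 0 -120.5 -80 0 -1;0 0 0 -120.5 -80 25 -1;0 0 0 -120.5 -80 48 -1;0 0 0 -120.5 -80 48 -1;0 0 0 -120.5 -80 48 -1")

```text
time: 17.25
tool_pos: [469.3, -254.1, 95.9]
tcp_rot: [-3.142, -0.0, 1.671]
contact_force: [-0.3, 0.7, -0.2]
grip_width: 0.7
```

```bash
python3 - <<'E'
from m import *; import rc
rc.apply([0,0,0,-120.5,-80,48]);o=get_obs();print(rc.load()[0],o['tool_pos'],o['contact_force'],o['grip_width'],o['time'])
c=capture('wrist');save(c,'wrist9');c=capture('scene')
cv2.imwrite('pics/s9c.png',cv2.resize(c['frame'][190:320,80:240][:,:,::-1],None,fx=4,fy=4,interpolation=cv2.INTER_CUBIC))
E
```

```text
[ 468.97147542 -254.22977836   95.10985588] [ 469.26261967 -254.14435829   95.93437171] [-0.29421948  0.65220979 -0.16524505] 0.7390676979346208 17.25
```

View pics/s9c.png

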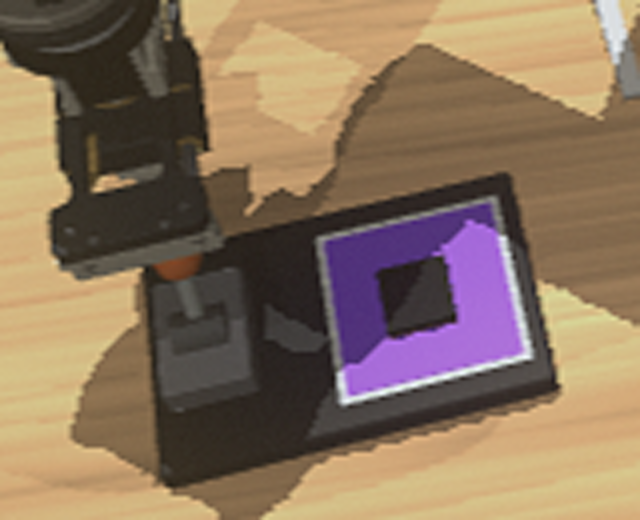

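View pics/wrist9.png

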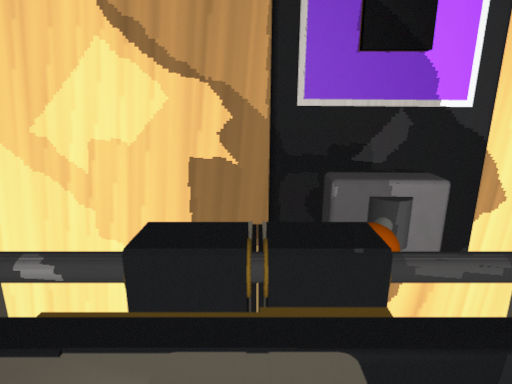

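Tile centred on the window; the ball is just on the +x side of the shut fingers, so I push along tool +y.

Call:
step_arm(increments="0 0 0 0 10 0 -1;0 0 0 0 18 0 -1;0 0 0 0 26 0 -1;0 0 0 0 34 0 -1;0 0 0 0 42 0 -1;0 0 0 0 50 0 -1;0 0 0 0 57 0 -1;0 0 0 0 64 0 -1;0 0 0 0 64 0 -1")

```text
time: 18.48
tool_pos: [533.4, -248.1, 95.4]
tcp_rot: [3.141, -0.0, 1.671]
contact_force: [-0.4, -0.2, -0.6]
grip_width: 0.2
```

```bash
python3 - <<'E'
from m import *; import rc
rc.apply([0,0,0,0,64,0]);o=get_obs();print(rc.load()[0],o['tool_pos'],o['contact_force'])
c=capture('wrist');save(c,'wrist10');c=capture('scene')
cv2.imwrite('pics/s10c.png',cv2.resize(c['frame'][190:320,80:240][:,:,::-1],None,fx=4,fy=4,interpolation=cv2.INTER_CUBIC))
E
```

```text
[ 532.65586785 -247.8816963    95.10587234] [ 533.37215254 -248.05936385   95.41961049] [-0.37149718 -0.15630074 -0.56849963]
```

View pics/s10c.png

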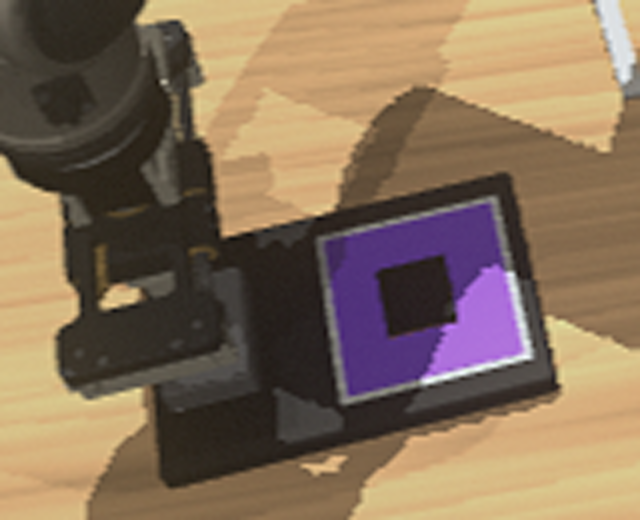

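View pics/wrist10.png

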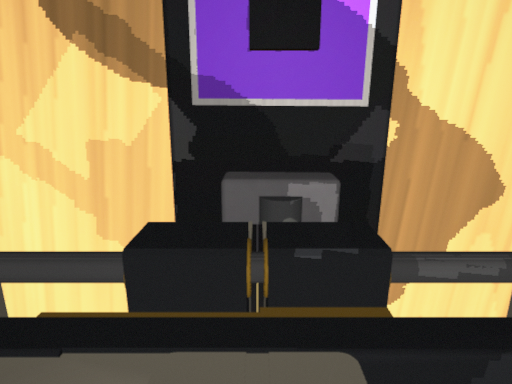

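Call:
step_arm(increments="0 0 0 0 3 0 -1;0 0 0 0 6 0 -1;0 0 0 0 6 0 -1")

```text
time: 18.95
tool_pos: [538.8, -247.6, 95.6]
tcp_rot: [-3.142, -0.0, 1.67]
contact_force: [0.4, -0.6, -0.8]
grip_width: 0.5
```

Call:
step_arm(increments="0 0 0 0 2 0 -1;0 0 0 0 4 0 -1;0 0 0 0 4 0 -1")

```text
time: 19.32
tool_pos: [541.6, -247.3, 95.5]
tcp_rot: [-3.139, -0.001, 1.67]
contact_force: [-5.4, -0.8, 0.1]
grip_width: 0.8
```

A 5.4 N reaction: the lever is at its stop. I back off, rise and check.

Call:
step_arm(increments="0 0 0 0 -6 0 -1;0 0 0 0 -30 0 -1;0 0 0 0 -60 -30 -1;0 0 0 0 -110 -90 -1;0 0 0 0 -160 -120 -1;0 0 0 -40 -200 -120 -1;0 0 0 -40 -200 -120 -1;0 0 0 -40 -200 -120 -1;0 0 0 -40 -200 -120 -1")

```text
time: 20.45
tool_pos: [348.4, -306.0, 215.3]
tcp_rot: [-3.142, -0.001, 1.672]
contact_force: [0.9, -0.4, -0.7]
grip_width: 0.5
```

```bash
python3 - <<'E'
from m import *
o=get_obs();print(o['tool_pos'],o['time'],o['contact_force'])
for n in('scene','top'):
    c=capture(n);save(c,n+'11')
    hsv=cv2.cvtColor(c['frame'],cv2.COLOR_RGB2HSV); m=cv2.inRange(hsv,(6,140,110),(15,255,255))
    for st,ce,l in blobs(m,30):
        p=plane(c['K'],ext(c),ce,86)
        if 400<p[0]<700 and -350<p[1]<-150: print(n,'ball',ce,p)
    b=max(blobs(masks(c)['violet']),key=lambda b:b[0][4])
    hull=cv2.convexHull(np.argwhere(b[2])[:,::-1].astype(np.int32)); hm=np.zeros(m.shape,np.uint8);cv2.fillConvexPoly(hm,hull,255); hm=cv2.erode(hm,np.ones((5,5)))
    v=c['frame'].max(2); t=((v<75)&(hm>0)).astype(np.uint8)*255
    for st,ce,l in blobs(t,100): print(n,'tile',st,plane(c['K'],ext(c),ce,28),'win',plane(c['K'],ext(c),cv2.minAreaRect(hull)[0],20))
E
```

```text
[ 348.44634874 -305.99665978  215.27967706] 20.45 [ 0.93132535 -0.35981219 -0.68396805]
scene ball [125.37755102 273.14285714] [ 569.59132395 -243.93337119   86.        ]
scene tile [175 254  19  20 284] [ 539.71118731 -128.0753149    28.        ] win [ 537.22425611 -127.44700937   20.        ]
top ball [380.82926829 139.01219512] [ 571.88496921 -244.1085694    86.        ]
top tile [314 153  19  19 300] [ 536.77159013 -126.98083849   28.        ] win [ 536.31114973 -125.9087602    20.        ]
```

View pics/scene11.png

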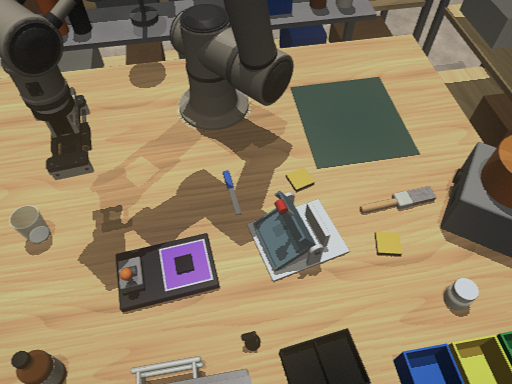

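View pics/top11.png

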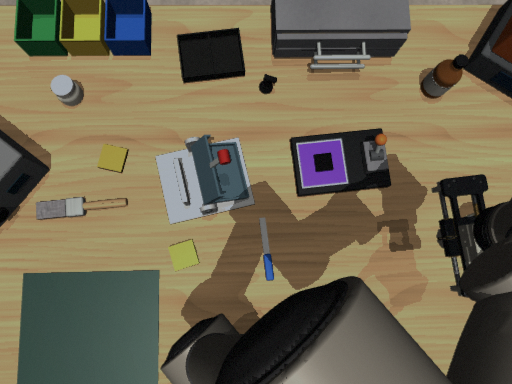

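Both views show the tile black face up, about 1–3 mm from the window's centre. The ball has moved 48 mm to (570.7, -244), so the switch is fully on. The other things on the counter are where they were and the arm is clear, so I hand in.

```bash
python3 -c "
from plant import close_job; print(close_job())"
```

```text
the job is handed in; nothing more can be done
None
```

The job is done and handed in at about 20.5 s of the 62 s allowed; the hand-in gives no verdict.

- **Tray:** I swung it by the red knob to its far stop and let go. The tile tumbled to black face up without being touched.
- **Tile:** I gripped it off the sloping bed with the tool tilted 30°, set it on the window until I felt 5.8 N of contact, and released it. It lies about 1 mm from the window's centre in the top view and 2.6 mm in the scene view; the limit is 24 mm. I judged it flat by eye only and did not measure its tilt.
- **Switch:** I pushed it with the shut fingers until the stop pushed back with 5.4 N. The ball had moved 48 mm, the full on travel.
- **Other things:** The last pictures show nothing else on the counter visibly moved or tipped, and the arm clear of everything.

No check failed. The two cameras disagreed by 2 to 3 mm at most, and measured arm positions were a few millimetres off only while the arm was still settling.

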